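# Cycle the yerba dispenser's press-and-twist latch

### The arm

A 6-joint arm with a two-finger parallel gripper is mounted at the origin on the work surface. World frame = base frame: x ahead of the robot, y to its left, z up, the work surface at z = 0. Lengths are in mm, angles in rad, forces in N, time in s.
With the tool pointing down it reaches from about 250 to 775 mm from the base axis. Payload 8.9 kg.
Tool frame: the origin (TCP) lies on the centre line of the jaws, within the pads' length; the fingertips stand 17 mm ahead of it and the grasp point (between the pads) lies 2 mm behind it; z points along the fingers, y is the direction in which the jaws open and shut (so a half turn about z gives the same grasp; the last joint's range is limited). The gripper opens to 85 mm and grips with 20 to 120 N. Pads are 22 mm wide; open, the fingers measure 114 mm over their backs; the gripper's body (76 mm by 85 mm) begins 54 mm behind the grasp point. The pads swing forward as they close: fully open they stand 13 mm farther back than shut.
Start: joints at [-1.298, 0.291, -0.153, 1.127, 0, 1.431], TCP at [210.138, -481.109, 248.305] pointing down, gripper open.
Joint ranges: [-2.52, 2.52], [-0.91, 1.74], [-1.3, 1.37], [-1.96, 2.02], [-1.52, 1.47], [-3.14, 3.14]. Speed limits (rad/s): [2.22, 2.22, 2.79, 3.14, 3.14, 3.14].

### API

Orientations are given as a rotation vector (axis times angle).
In Python, from plant import robot gives the robot as it stands.
- The arm moves only by the tool jog_arm, never from a script. Its argument "steps" is text: rows parted by semicolons, each of 7 numbers parted by spaces: the closure, from 0 (fully open) to 1 (shut), then the shift along the tool's x, y, z in m, then the turn, a rotation vector about the tool's x, y, z in rad. A call has 1 to 10 rows; each row shifts and turns the commanded pose from where the row before left it, along the tool's axes as they then stand; what a row does not reach is not made up. A row lasts 1/8 s, in which the tool goes at most 62.5 mm and 10.7 degrees, less where a joint would pass 70% of its speed; a pose out of reach is approached as far as the arm can. A call is refused whole if a number of a shift passes 0.0625 or a number of a turn 0.188, either way. A call with a gripper value outside its range is refused whole. The fingers move at their own pace and stop on an object; the grip force is fixed at half the most. Time passes only in rows, so rows that do not move let the fingers close. It gives the time, the measured TCP pose, the force and the opening at its end, in the units of the state.
- robot.get_state(): the state, without advancing time (a new reading comes with each control period).
- robot.camera(name): name is "scene" or "top" or "wrist"; returns a dict with "frame" (420x560x3 uint8, red, green, blue), "range_z" (420x560 float32, mm along the optical axis (not along the pixel's ray), 0 where there is no reading), "mtx" (3x3 intrinsics, pixels), "position" and "orientation" of the camera in the world. Camera axes: x right, y up, looking along -z (the intrinsics and any distortion apply to the point x, -y, -z); pixel columns grow to the right and rows downward; lengths in mm; the calibration is good to about 2 mm. The wrist camera is an equidistant fisheye: a pixel r from the principal point sees the ray r / f radians off the axis. A picture is of the moment at which its call begins.
- robot.job_done(): hands the job in, once; it reports no verdict.
The state is a dict: "t": time; "joint_pos": joint angles; "dq": joint speeds; "joint_torque": joint torques, N m; "position": TCP position; "tcp_rot": TCP orientation; "force": force on the tool from outside, world axes, zero at the start; "wrist_torque": the same for the moment, N m; "finger_gap": finger opening in mm.
Only numpy, scipy, OpenCV 4.12 (cv2) and the standard library are available. Lean on these libraries where they do the work, as an engineer would, in place of code of your own. Each camera call takes 0.05 s, during which the arm holds its last target.

### The job

Run one empty cycle on the taller dispenser, the one with the wide mushroom knob: with a fingertip press the knob's domed head fully in so that it catches and stays in when you let go, then push its upright fin round clockwise (seen from above) until the catch lets go and the knob springs back out, and take the hand away so that the knob turns back to rest. Only press and push, never pinch the fin, do not press the smaller dispenser's button, and leave everything else standing where it is.

Things in the scene. Friction and masses are not known exactly. Their poses are not given: they have to be found in the camera images.
- dispenser: Tall red plastic yerba dispenser, fixed to the counter: 124 x 120 mm footprint, flat top at 200 mm; a cup bay and steel label plate on its front (its -x side). Origin: centre of its underside, z up. It carries the grey mushroom knob on top, centred on its origin's vertical axis.
- dome_top (a point): Centre of the top of the knob's domed head, on the knob's axis; 230 mm above the counter when the knob is out. Round grey head 88 mm in diameter, 14 mm thick, nearly flat within 30 mm of the axis and sloping down 6 mm from there to the rim; it overhangs a slim stem. Its axes turn with the knob: the fin points along its -x, z up.
- knob_head: The knob's head with its fin. Origin on its axis at the height of the head's underside, 14 mm below dome_top; axes as dome_top.
- press_spot (a point): Good place to press: on top of the head, 12 mm from the axis on the side away from the fin. Pressing anywhere on the head's top works.
- fin_face (a point): Point on the fin's pushing face, 50 mm from the knob's axis and 16 mm above the head's top; axes as dome_top (the face looks along -y; clockwise pushing moves it along +y, round the axis). The fin is an upright radial plate on the head, 14 mm thick, from 24 to 60 mm from the axis (it sticks out 16 mm past the head's rim) and rising to 26 mm above the head's top.
- fin_push_cheek: The side of the fin that is pushed to turn the knob clockwise: a 5 mm cheek 26 to 58 mm from the knob's axis, up to 24 mm above the head's top. The pose given is at the knob's axis at the height of the head's underside, 14 mm below dome_top; axes as dome_top.
- fin_back_cheek: The opposite side of the fin, a like cheek on its +y side; same origin and axes. Touching both cheeks at once with the fingers (more than 1 N each) counts as pinching.
- stop_press (a joint): How far the knob is pressed in, m: 0 out, 0.011 fully in. Takes about 3 N at first, rising to about 11 N near 0.005 where it snaps past the catch, then about 7 N up to the firm stop. Pressed beyond about 0.0075 it catches, and when let go stays in at about 0.007. Turned far enough while caught, it springs out to 0.
- stop_twist (a joint): Turn of the knob, rad, growing clockwise seen from above: 0 at rest, 1.0 at its stop. The catch lets go at about 0.6. A light spring (about 2 to 3 N at the fin's end) brings it back to 0 when let go.
- flap (a joint): Small steel chute flap under the dispenser's hopper: 0 shut with the knob out, about 0.7 rad open while the knob is caught in; it follows the knob by itself.
- sugar_dispenser: Smaller red plastic sugar dispenser, fixed: 100 x 100 mm footprint, 135 mm tall, with a plain round push button on top. Origin: centre of its underside.
- sugar_button (a joint): The sugar dispenser's button, m pressed, 0 to 0.006. Not to be pressed.
- gourd: Bystander: orange-brown ceramic mate gourd, an open round cup 74 mm wide and 75 mm tall, loose on the counter. Origin: centre of its underside.
- bombilla: Bystander: steel drinking straw 175 mm long lying flat along its x axis, loose on the counter. Origin: centre of its underside.
- canister: Bystander: closed glass canister, 90 mm diameter, 150 mm tall, loose on the counter. Origin: centre of its underside.
- mug: Bystander: white mug, 76 mm diameter, 90 mm tall, handle towards its +y, loose on the counter. Origin: centre of its underside.
- spice_jar: Bystander: closed small jar, 48 mm diameter, 90 mm tall, loose on the counter. Origin: centre of its underside.
- spoon: Bystander: spoon lying flat along its x axis, about 0.2 m long, loose on the counter. Origin: centre of its underside.

How it is judged (in metres and radians):
On the way, in this order (a step that is already met when the one before it is completed fails the run):
1. the knob is caught: let go by the fingers, it stays in by itself (value of joint stop_press above 0.005 m and contact force between the fingers and knob_head below 0.5 N), for 0.2 s.
2. the knob is turned clockwise far enough to free the catch (value of joint stop_twist above 0.4 rad), for 0.05 s.
At the end, for the whole second after the job is handed in: The knob stands fully out again (within 1.5 mm) and turned back to rest (within 0.1 rad), the sugar button is out (within 1.5 mm), and every loose thing is within 20 mm of where it stood (value of joint each of stop_press, sugar_button below 0.0015 m and value of joint stop_twist below 0.1 rad and distance of each of gourd, bombilla, canister, mug, spice_jar, spoon from where it was at the start of the episode below 0.02 m); the robot touches nothing.
It fails at once if the fin is pinched: both of its sides are touched by the fingers at once (over 1 N each) (contact force between the fingers and fin_push_cheek above 1 N and contact force between the fingers and fin_back_cheek above 1 N).
It fails at once if the sugar dispenser's button is pressed (more than 2.5 mm) (value of joint sugar_button above 0.0025 m).
It fails at once if a loose thing is lifted or shoved more than 20 mm from its place (distance of any of gourd, bombilla, canister, mug, spice_jar, spoon from where it was at the start of the episode above 0.02 m).
It fails at once if a standing thing is tipped over (more than 0.35 rad) (angle between any of gourd, canister, mug, spice_jar's own z axis and vertical above 0.35 rad).
It also fails if it takes over 51 s, if anything falls off the work surface, if the arm or the gripper's body presses on something with over 40 N, if the wrist force passes 120 N, or if a joint passes its speed limit or range.

## Working session

There is one attempt and no reset: what is moved stays moved. The work goes in short steps, Python scripts to look and compute and a tool call to move; the robot and the scene stay as the last step left them, time stands still between calls to the robot, and variables do not carry over. Pictures are saved under pics/ and viewed, and the job is handed in when it is done.

Besides the shell and the picture viewer there is one more tool, called after "Call:" as a command line: name --argument value ..., lists and objects as JSON in quotes. jog_arm: Moves the arm, as the interface text tells. Its arguments: {"type":"object","properties":{"steps":{"type":"string"}},"required":["steps"]}

```bash
ls; mkdir -p pics
cat > h.py <<'E'
import numpy as np, cv2
from scipy.spatial.transform import Rotation as R
from plant import robot
E
python3 - <<'E'
from h import *
s=robot.get_state(); print(s)
for n in ("scene","top","wrist"):
    c=robot.camera(n); cv2.imwrite(f"pics/{n}0.png",c["frame"][:,:,::-1]); np.savez(f"{n}0.npz",**{k:v for k,v in c.items()})
    print(n,c["mtx"],c["position"],c["orientation"],[k for k in c])
E
```

```text
pics
{'t': 0.0, 'joint_pos': array([-1.29827863e+00,  2.91257493e-01, -1.54115852e-01,  1.12667852e+00,
        2.87130455e-05,  1.43149851e+00]), 'dq': array([-1.05798302e-04, -1.54308422e-03, -4.00919636e-05,  1.40684070e-03,
       -9.21611876e-04, -4.85815856e-04]), 'joint_torque': array([-2.43999231e-03, -5.37145042e+01,  3.31370437e+01,  1.60504470e-02,
       -3.38319614e-04,  3.68351118e-05]), 'position': array([ 210.04770459, -480.71316836,  247.74802621]), 'tcp_rot': array([-3.07400084e+00, -6.42060366e-01,  8.62340930e-05]), 'force': array([ 0.58335189,  0.34382505, -0.64660079]), 'wrist_torque': array([0.01703263, 0.01104172, 0.00726095]), 'finger_gap': 85.5647877879306}
scene [[407.49786019   0.         281.1981653 ]
 [  0.         407.49786019 211.38500682]
 [  0.           0.           1.        ]] [1091.54601623 -473.23911025 1064.96363906] [0.61675201 0.28095067 0.8139103 ] ['frame', 'range_z', 'mtx', 'position', 'orientation']
top [[458.06923562   0.         283.72265573]
 [  0.         458.06923562 206.38905949]
 [  0.           0.           1.        ]] [ 3.11857865e+02 -2.39399216e-02  1.34950507e+03] [ 0.15706537 -0.17598794 -1.64136101] ['frame', 'range_z', 'mtx', 'position', 'orientation']
wrist [[325.1922621    0.         280.34582549]
 [  0.         325.1922621  208.75956482]
 [  0.           0.           1.        ]] [ 284.88064469 -448.10790166  374.62045983] [-0.28440712  0.18711886 -1.14794047] ['frame', 'range_z', 'mtx', 'position', 'orientation']
```

View pics/scene0.png

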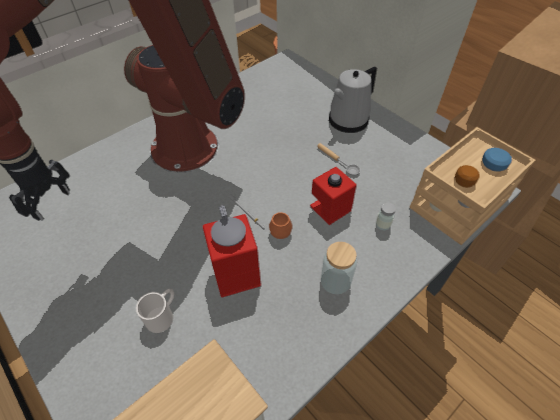

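View pics/top0.png

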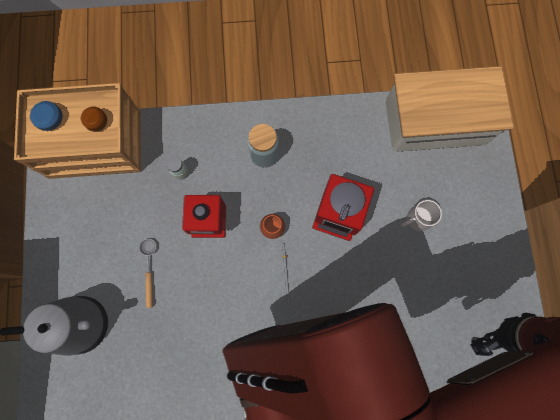

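The top view shows the knob head around (350,198), with its fin pointing down to about (344,213). In the scene view the knob is at (230,230), with the fin at (224,213). Next I'll measure both from depth.

```bash
cat >> h.py <<'E'
def cloud(c):
    z=c["range_z"].astype(float); K=c["mtx"]; v,u=np.mgrid[:z.shape[0],:z.shape[1]]
    P=np.stack([(u-K[0,2])/K[0,0]*z,-(v-K[1,2])/K[1,1]*z,-z],-1)
    W=P@R.from_rotvec(c["orientation"]).as_matrix().T+c["position"]
    W[z<=0]=np.nan; return W
E
python3 - <<'E'
from h import *
for n,box in (("top",(300,385,165,245)),("scene",(195,265,200,295))):
    c=dict(np.load(n+"0.npz")); W=cloud(c); f=c["frame"].astype(int)
    m=np.zeros(W.shape[:2],bool); m[box[2]:box[3],box[0]:box[1]]=1
    grey=(f.max(2)-f.min(2)<45)&m
    head=grey&(W[...,2]>215)&(W[...,2]<236); fin=grey&(W[...,2]>243)
    for nm,k in(("head",head),("fin",fin)):
        p=W[k]; print(n,nm,k.sum(),np.median(p,0),p.min(0),p.max(0))
    (cx,cy),r=cv2.minEnclosingCircle(W[head][:,:2].astype(np.float32)); print("circ",cx,cy,r)
    if fin.sum()>5: print(cv2.minAreaRect(W[fin][:,:2].astype(np.float32)))
    red=(f[...,0]>110)&(f[...,1]<50)&m&(abs(W[...,2]-200)<6)
    print("redtop",red.sum(),cv2.minAreaRect(W[red][:,:2].astype(np.float32)), np.median(W[red][:,2]))
c=dict(np.load("top0.npz")); 
cv2.imwrite("pics/topz.png",cv2.resize(c["frame"][155:250,290:390,::-1],None,fx=6,fy=6,interpolation=2))
E
```

```text
top head 845 [ 559.0742019  -185.22016588  227.28484153] [ 504.11530665 -226.369549    217.48430471] [ 602.68343113 -140.56227564  234.28917078]
top fin 84 [ 519.05925774 -166.37146896  253.7762516 ] [ 503.40443612 -179.51996785  243.91467036] [ 536.94679445 -154.8733224   260.99797346]
circ 551.1849975585938 -181.08163452148438 51.87548828125
((520.5175170898438, -166.90713500976562), (13.623523712158203, 35.118804931640625), 65.2723159790039)
redtop 992 ((558.3357543945312, -183.223388671875), (117.69036102294922, 118.09385681152344), 66.66477966308594) 199.35128979211493
scene head 777 [ 564.55501148 -187.70998641  227.77771517] [ 504.35548417 -227.82251488  218.5756587 ] [ 603.63529289 -141.90154463  235.68895036]
scene fin 75 [ 523.77465081 -168.71042741  253.50187193] [ 503.09731133 -178.81067086  243.04184953] [ 538.15651269 -155.7615994   257.58485803]
circ 552.4436645507812 -185.81689453125 51.361602783203125
((520.8722534179688, -167.42189025878906), (14.075857162475586, 38.1629524230957), 66.4399642944336)
redtop 364 ((560.1343383789062, -185.8984832763672), (115.52413940429688, 118.17790985107422), 66.32017517089844) 199.21527311010993
```

View pics/topz.png

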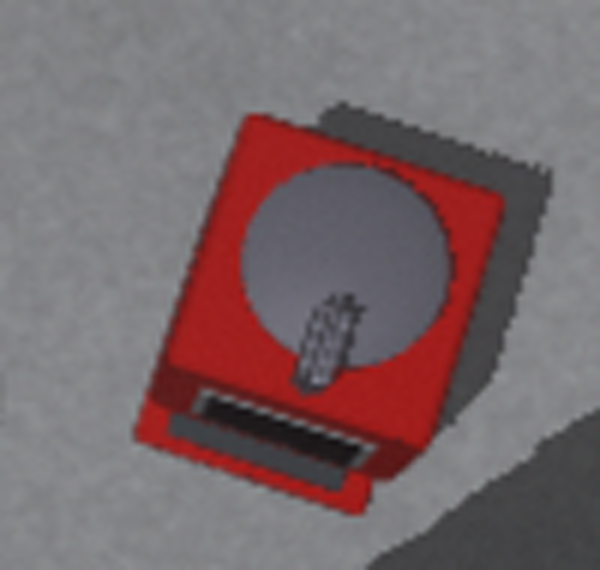

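Both views agree. The axis is at about (559.5, -184) and the yaw is about -0.41 rad, which matches the body edges. I'll shut the fingers and travel high over the press spot.

Call:
jog_arm --steps "1 0.01 0 -0.03 0 0 0; 1 0.045 -0.012 -0.03 0 0 0; 1 0.045 -0.012 -0.02 0 0 0; 1 0.045 -0.012 0 0 0 0; 1 0.05 -0.014 0 0 0 0; 1 0.05 -0.014 0 0 0 0; 1 0.05 -0.014 0 0 0 0; 1 0.05 -0.014 0 0 0 0; 1 0.05 -0.015 0 0 0 0; 1 0.045 -0.015 0 0 0 0"

```text
t: 1.4
position: [565.7, -191.7, 328.0]
tcp_rot: [-3.075, -0.643, 0.001]
force: [0.5, -0.8, 0.0]
finger_gap: 0.3
```

Call:
jog_arm --steps "1 0 0 0 0 0 -0.15; 1 0 0 0 0 0 -0.15; 1 0 0 0 0 0 -0.15; 1 0 0 0 0 0 -0.15; 1 0 0 0 0 0 -0.15; 1 0 0 0 0 0 0; 1 0 0 0 0 0 0"

```text
t: 2.28
position: [564.5, -193.2, 328.2]
tcp_rot: [-2.629, -1.72, 0.0]
force: [-0.6, 0.3, -0.2]
finger_gap: 0.0
```

```bash
cat >> h.py <<'E'
C=np.array([559.5,-184.0]); YAW=-0.41
def rel(target):
    s=robot.get_state(); M=R.from_rotvec(s["tcp_rot"]).as_matrix()
    print("t",s["t"],"pos",s["position"].round(1),"x_t",M[:,0].round(3),"z_t",M[:,2].round(3),"gap",round(s["finger_gap"],1),"F",s["force"].round(2),"q6",s["joint_pos"][5])
    print("tool shift mm",(M.T@(np.array(target)-s["position"])).round(1), "tool yaw",np.arctan2(M[1,0],M[0,0]))
E
python3 - <<'E'
from h import *
rel([570.5,-188.8,265])
for n in ("scene","wrist"):
    c=robot.camera(n); cv2.imwrite(f"pics/{n}1.png",c["frame"][:,:,::-1])
E
```

```text
t 2.275 pos [ 564.5 -193.2  328.2] x_t [0.401 0.916 0.   ] z_t [-0.  0. -1.] gap 0.0 F [-0.62  0.33 -0.24] q6 1.5307981572953904
tool shift mm [ 6.4  3.8 63.2] tool yaw 1.1585993659695568
```

View pics/scene1.png

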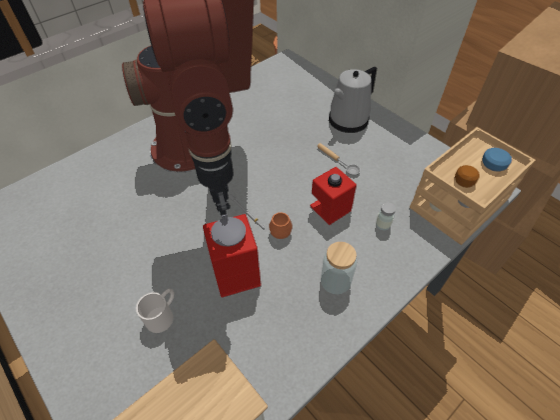

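View pics/wrist1.png

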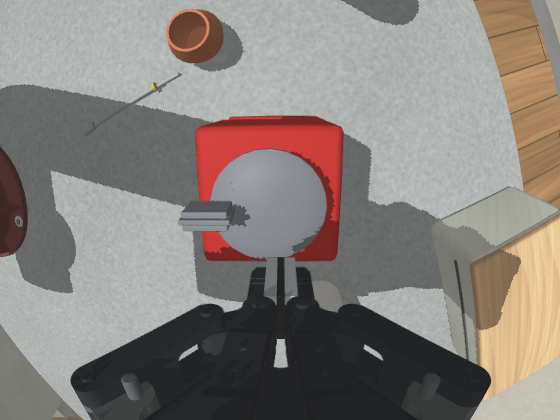

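The wrist view shows the shut fingers (280,270) at the edge of the head (268,205), with the fin at (207,215), so they are clear of the fin. Descending.

Call:
jog_arm --steps "1 0.0065 0.004 0.03 0 0 0; 1 0 0 0.03 0 0 0; 1 0 0 0.01 0 0 0; 1 0 0 0.004 0 0 0; 1 0 0 0 0 0 0"

```text
t: 3.0
position: [571.1, -189.0, 255.1]
tcp_rot: [2.626, 1.723, 0.001]
force: [0.5, -0.9, 0.1]
finger_gap: -0.0
```

Call:
jog_arm --steps "1 0 0 0.003 0 0 0; 1 0 0 0.002 0 0 0; 1 0 0 0.002 0 0 0; 1 0 0 0 0 0 0"

```text
t: 3.5
position: [570.7, -188.8, 247.2]
tcp_rot: [-2.626, -1.724, 0.0]
force: [-0.4, -0.1, 1.1]
finger_gap: 0.0
```

Call:
jog_arm --steps "1 0 0 0.002 0 0 0; 1 0 0 0.002 0 0 0; 1 0 0 0 0 0 0"

```text
t: 3.88
position: [570.9, -188.9, 244.0]
tcp_rot: [2.626, 1.724, 0.001]
force: [-1.9, 1.0, 4.8]
finger_gap: -0.5
```

Call:
jog_arm --steps "1 0 0 0.002 0 0 0; 1 0 0 0.002 0 0 0; 1 0 0 0.002 0 0 0; 1 0 0 0 0 0 0"

```text
t: 4.38
position: [570.9, -188.9, 238.0]
tcp_rot: [2.626, 1.724, 0.001]
force: [-2.2, 0.3, 6.8]
finger_gap: 0.0
```

Call:
jog_arm --steps "1 0 0 0.0015 0 0 0; 1 0 0 0.001 0 0 0; 1 0 0 0 0 0 0"

```text
t: 4.75
position: [571.0, -188.9, 235.7]
tcp_rot: [2.625, 1.723, 0.001]
force: [-2.7, 0.2, 7.7]
finger_gap: 0.0
```

Call:
jog_arm --steps "1 0 0 0.001 0 0 0; 1 0 0 0 0 0 0"

```text
t: 5.0
position: [571.0, -188.9, 235.5]
tcp_rot: [2.625, 1.723, 0.002]
force: [-4.4, 1.2, 14.2]
finger_gap: -0.2
```

Firm stop reached at 14 N. Now I'll let go, wait above it and check that it stays in.

Call:
jog_arm --steps "1 0 0 -0.004 0 0 0; 1 0 0 -0.01 0 0 0; 1 0 0 -0.03 0 0 0; 1 0 0 -0.02 0 0 0; 1 0 0 0 0 0 0; 1 0 0 0 0 0 0"

```text
t: 5.75
position: [570.5, -188.7, 296.9]
tcp_rot: [-2.626, -1.723, 0.001]
force: [0.3, -0.0, 0.6]
finger_gap: -0.3
```

Run:
```python
from h import *
rel([570.5,-188.8,265])
c=robot.camera("scene"); W=cloud(c); f=c["frame"].astype(int)
cv2.imwrite("pics/scene2.png",cv2.resize(c["frame"][180:300,170:300,::-1],None,fx=5,fy=5))
m=np.zeros(W.shape[:2],bool); m[200:295,195:265]=1
g=(f.max(2)-f.min(2)<45)&m
rr=np.hypot(W[...,0]-C[0],W[...,1]-C[1])
W0=cloud(dict(np.load("scene0.npz")))
x=g&(rr<40)&(W[...,0]>565)&(W[...,2]<236); y=x&(abs(W0[...,2]-225)<12)
print(x.sum(),np.median(W[x][:,2]),np.median(W[y][:,2]-W0[y][:,2]))
```

```text
t 5.75 pos [ 570.5 -188.7  296.9] x_t [0.398 0.917 0.   ] z_t [-0.001  0.    -1.   ] gap -0.3 F [ 0.34 -0.04  0.61] q6 1.538767558154924
tool shift mm [-0.1  0.  31.9] tool yaw 1.1617473460553338
295 220.92654488514256 -6.5119262286380035
```

View pics/scene2.png

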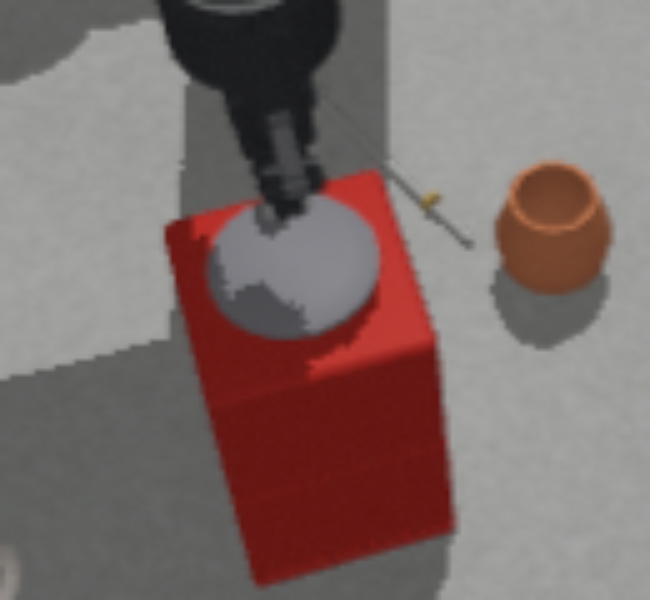

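The head sits 6.5 mm lower with no contact, so the knob is caught. Next I'll go to the pushing side of the fin and lower with clearance.

Call:
jog_arm --steps "1 -0.015 -0.03 0 0 0 0; 1 -0.018 -0.032 0 0 0 0; 1 0 0 0.02 0 0 0; 1 0 0 0.015 0 0 0; 1 0 0 0.008 0 0 0; 1 0 0 0 0 0 0"

```text
t: 6.55
position: [500.7, -194.2, 254.0]
tcp_rot: [-2.625, -1.724, 0.001]
force: [0.2, -0.7, 0.2]
finger_gap: -0.4
```

```bash
cat >> h.py <<'E'
def knobframe():
    s=robot.get_state(); d=s["position"][:2]-C; c,n=np.cos(YAW),np.sin(YAW)
    print("knob frame xy",(c*d[0]+n*d[1]).round(1),(-n*d[0]+c*d[1]).round(1),"tip z",(s["position"][2]-17).round(1))
E
python3 - <<'E'
from h import *
knobframe(); rel([0,0,0])
for n in ("wrist","scene"):
    c=robot.camera(n); cv2.imwrite(f"pics/{n}3.png",c["frame"][:,:,::-1] if n=="wrist" else cv2.resize(c["frame"][180:300,170:300,::-1],None,fx=5,fy=5))
E
```

```text
knob frame xy -49.9 -32.8 tip z 237.0
t 6.55 pos [ 500.7 -194.2  254. ] x_t [0.397 0.918 0.   ] z_t [-0.001  0.001 -1.   ] gap -0.4 F [ 0.2  -0.65  0.25] q6 1.4733341914683817
tool shift mm [ -20.8 -536.2  254.8] tool yaw 1.1620791937943884
```

View pics/wrist3.png

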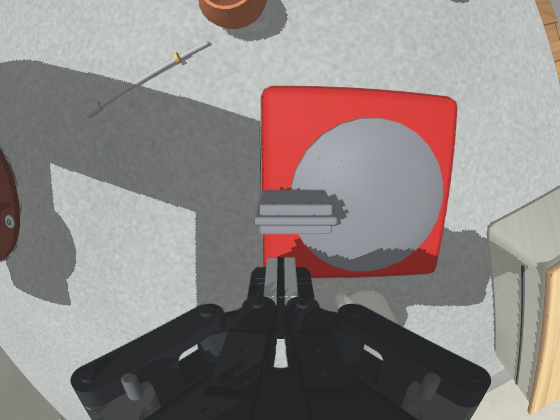

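View pics/scene3.png

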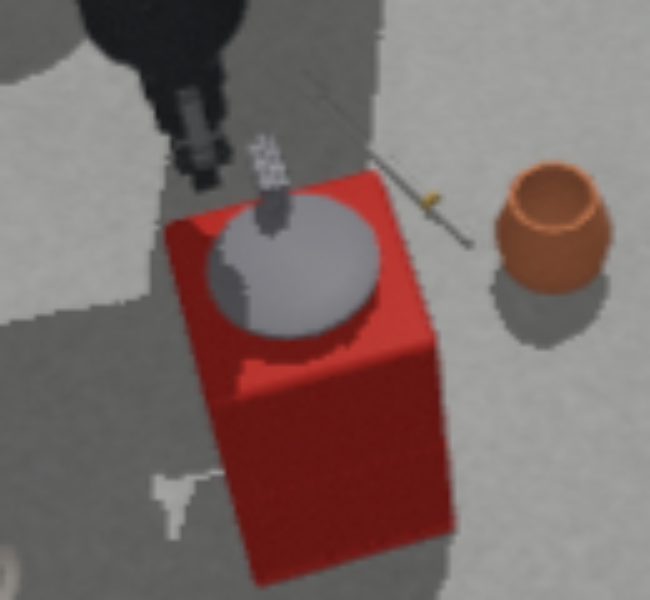

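The wrist view shows the fingertip (282,265) below the fin's pushing face (295,228) with a clear gap. I'll close in, then push round in an arc, turning the tool with the fin.

Call:
jog_arm --steps "1 0.006 0 0.002 0 0 0; 1 0.006 0 0 0 0 0; 1 0.003 0 0 0 0 0; 1 0 0 0 0 0 0"

```text
t: 7.15
position: [506.8, -180.4, 252.9]
tcp_rot: [2.626, 1.725, 0.0]
force: [0.5, 0.3, -0.7]
finger_gap: -0.1
```

Call:
jog_arm --steps "1 0.005 -0.0015 0 0 0 0.1; 1 0.005 -0.0015 0 0 0 0.1; 1 0.005 -0.0015 0 0 0 0.1; 1 0 0 0 0 0 0"

```text
t: 7.65
position: [510.2, -165.5, 252.9]
tcp_rot: [2.854, 1.313, 0.0]
force: [-0.8, -1.8, -0.5]
finger_gap: -0.0
```

Run:
```python
from h import *
knobframe(); rel([0,0,0])
for n in ("wrist",):
    c=robot.camera(n); cv2.imwrite(f"pics/{n}4.png",c["frame"][:,:,::-1])
```

```text
knob frame xy -52.6 -2.6 tip z 235.9
t 7.65 pos [ 510.2 -165.5  252.9] x_t [ 0.65  0.76 -0.  ] z_t [ 0. -0. -1.] gap -0.0 F [-0.81 -1.83 -0.51] q6 1.8290458393001021
tool shift mm [-206.1 -495.3  252.7] tool yaw 0.8626985590986974
```

View pics/wrist4.png

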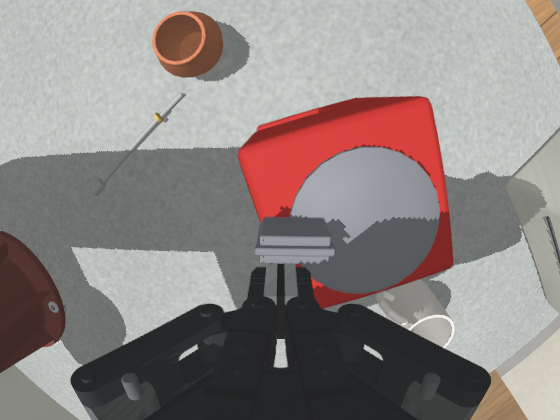

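The finger is on the face and the fin is turning with it, at about 2 N. Continuing to about 0.75 rad.

Call:
jog_arm --steps "1 0.005 -0.0015 0 0 0 0.1; 1 0.005 -0.0015 0 0 0 0.1; 1 0.005 -0.0015 0 0 0 0.1; 1 0.005 -0.0015 0 0 0 0.1; 1 0.0 0 0 0 0 0"

```text
t: 8.32
position: [521.1, -148.1, 252.8]
tcp_rot: [3.057, 0.723, -0.001]
force: [-1.5, -2.1, 0.9]
finger_gap: 0.3
```

Run:
```python
from h import *
knobframe(); rel([0,0,0])
for n in ("wrist",):
    c=robot.camera(n); cv2.imwrite(f"pics/{n}5.png",c["frame"][:,:,::-1])
```

```text
knob frame xy -49.5 17.6 tip z 235.8
t 8.325 pos [ 521.1 -148.1  252.8] x_t [ 0.894  0.448 -0.   ] z_t [-0. -0. -1.] gap 0.3 F [-1.47 -2.08  0.92] q6 2.2656398364720474
tool shift mm [-399.5 -365.8  253. ] tool yaw 0.46428139911656635
```

View pics/wrist5.png

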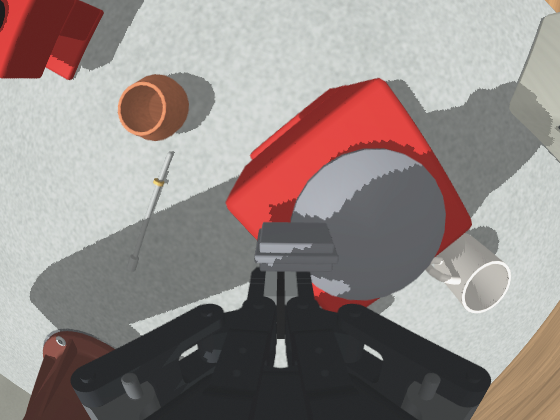

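Call:
jog_arm --steps "1 0.005 -0.0015 0 0 0 0.1; 1 0.004 -0.001 0 0 0 0.08; 1 0.0 0 0 0 0 0; 1 0 0 0 0 0 0"

```text
t: 8.88
position: [528.1, -142.1, 252.8]
tcp_rot: [-3.11, -0.446, 0.001]
force: [-3.5, -0.8, 1.9]
finger_gap: 0.0
```

Run:
```python
from h import *
knobframe(); rel([0,0,0])
c=robot.camera("scene"); W=cloud(c); f=c["frame"].astype(int)
cv2.imwrite("pics/scene6.png",cv2.resize(c["frame"][180:300,170:300,::-1],None,fx=5,fy=5))
m=np.zeros(W.shape[:2],bool); m[200:295,195:265]=1
rr=np.hypot(W[...,0]-C[0],W[...,1]-C[1])
W0=cloud(dict(np.load("scene0.npz")))
x=m&(f.max(2)-f.min(2)<45)&(rr<40)&(W[...,0]>565)&(W[...,2]<236); y=x&(abs(W0[...,2]-225)<12)
print(x.sum(),np.median(W[x][:,2]),np.median(W[y][:,2]-W0[y][:,2]))
```

```text
knob frame xy -45.5 25.9 tip z 235.8
t 8.875 pos [ 528.1 -142.1  252.8] x_t [ 0.96   0.281 -0.   ] z_t [-0.  0. -1.] gap 0.0 F [-3.52 -0.77  1.95] q6 2.460304554086525
tool shift mm [-466.8 -284.7  253. ] tool yaw 0.2847314803627081
296 227.7955325902775 0.30686907137152275
```

View pics/scene6.png

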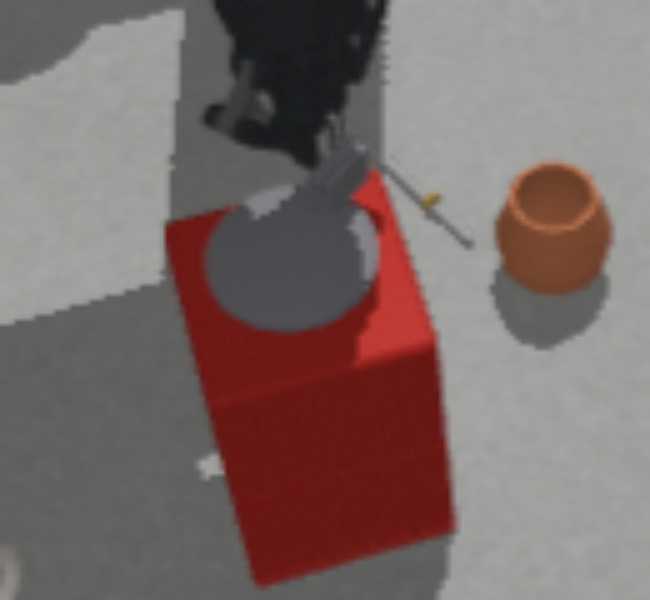

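The head is back to full height (+0.3 mm), so the catch has released. I'll back off along the arc, then go away and up.

Call:
jog_arm --steps "1 -0.006 0.001 0 0 0 -0.1; 1 -0.007 0.001 0 0 0 -0.1; 1 -0.007 0.001 0 0 0 -0.1; 1 -0.007 0.001 0 0 0 -0.1; 1 -0.007 0.001 0 0 0 -0.1; 1 -0.007 0.001 0 0 0 -0.1; 1 -0.007 0.001 0 0 0 -0.1; 1 -0.007 0.001 0 0 0 -0.1; 1 -0.015 0 0 0 0 0; 1 -0.015 0 0 0 0 0"

```text
t: 10.18
position: [475.6, -207.6, 252.8]
tcp_rot: [2.694, 1.616, 0.0]
force: [0.1, 0.2, 0.3]
finger_gap: -0.2
```

Call:
jog_arm --steps "1 -0.01 0 -0.03 0 0 0; 1 0 0 -0.05 0 0 0; 1 0 -0.02 -0.03 0 0 0; 1 0 0 0 0 0 0; 1 0 0 0 0 0 0; 1 0 0 0 0 0 0; 1 0 0 0 0 0 0"

```text
t: 11.05
position: [453.5, -206.1, 361.9]
tcp_rot: [-2.692, -1.617, 0.001]
force: [-0.7, -0.4, -0.4]
finger_gap: -0.2
```

Run:
```python
from h import *
knobframe(); rel([0,0,0])
W0=cloud(dict(np.load("scene0.npz")))
c=robot.camera("scene"); W=cloud(c); f=c["frame"].astype(int)
cv2.imwrite("pics/scene7.png",c["frame"][:,:,::-1])
m=np.zeros(W.shape[:2],bool); m[200:295,195:265]=1
rr=np.hypot(W[...,0]-C[0],W[...,1]-C[1]); g=m&(f.max(2)-f.min(2)<45)
y=g&(rr<40)&(W[...,0]>565)&(W[...,2]<236)&(abs(W0[...,2]-225)<12)
fin=g&(W[...,2]>243)&(W[...,2]<262)&(rr<65)
print("dz",y.sum(),np.median(W[y][:,2]-W0[y][:,2]),"fin",fin.sum(),cv2.minAreaRect(W[fin][:,:2].astype(np.float32)))
t=robot.camera("top")["frame"]; cv2.imwrite("pics/top7.png",t[:,:,::-1])
f0=np.load("scene0.npz")["frame"].astype(int)
for nm,(u0,u1,v0,v1) in dict(gourd=(262,300,205,245),canister=(318,360,238,298),jar=(372,400,198,238),mug=(132,178,284,336),spoon=(312,365,138,180),sugar=(305,360,165,225),bomb=(240,268,200,232)).items():
    print(nm,(abs(f[v0:v1,u0:u1]-f0[v0:v1,u0:u1]).max(2)>40).mean().round(3))
```

```text
knob frame xy -88.4 -62.6 tip z 344.9
t 11.05 pos [ 453.5 -206.1  361.9] x_t [0.47  0.883 0.   ] z_t [-0.001  0.001 -1.   ] gap -0.2 F [-0.65 -0.38 -0.39] q6 1.4863616867765872
tool shift mm [ -31.1 -496.6  362.7] tool yaw 1.08170942332666
dz 291 -0.0071687594230525065 fin 77 ((521.9502563476562, -167.88348388671875), (13.9399995803833, 38.083763122558594), 66.27392578125)
gourd 0.0
canister 0.0
jar 0.0
mug 0.188
spoon 0.0
sugar 0.0
bomb 0.015
```

View pics/scene7.png

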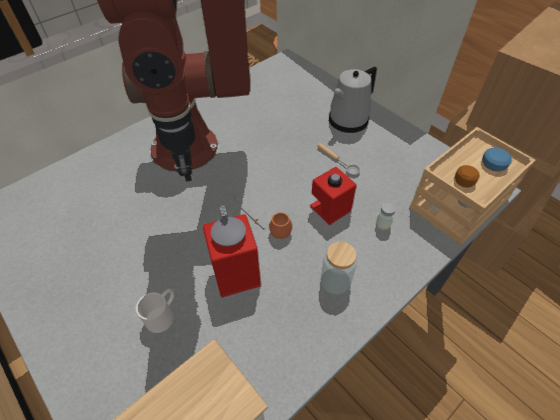

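The knob is out (0.0 mm) and the fin is back at its starting angle. The mug is still at (155,312); the pixel change there is only the shadow. Handing in.

```bash
python3 -c "
from h import *
print(robot.job_done())"
```

```text
the job is handed in; nothing more can be done
None
```

I ran one empty cycle on the tall dispenser and handed the job in about 11 s into the 51 s allowed. No verdict was reported.

- **Press:** with the shut fingertips I pressed the domed head to its firm stop, at about 14 N. After I let go it stayed 6.5 mm in with nothing touching it.
- **Turn:** I pushed only the fin's pushing face, clockwise through an arc of about 0.85 rad at 2 to 4 N. The head came back to full height, within 0.3 mm.
- **Return:** I backed the hand off the same way and raised it clear. The last check showed the head at its starting height (0.0 mm difference). The fin was back at its starting angle, about 66.3° against 66.4° before.
- **Surroundings:** the gourd, canister, spice jar, spoon and sugar dispenser looked unchanged in the scene camera. The bombilla patch changed by 1.5% and the mug patch by 19%. I put the mug's change down to the arm's moving shadow, since it was still in the same place in the picture.

No check failed. I did not measure the loose things' positions in millimetres; that check was a comparison of scene pictures.

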